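# Catch the mill balls: cup mouth-up, dispenser plunger held open

## Task

Fetch the grinding balls from the small dispenser on the bench: turn the upside-down square steel cup mouth-up, stand it on the bench just under the lip of the dispenser's chute and let go of it, then pull the sprung plunger fully up with the fingers so that its pin clears the seat hole and all three steel balls roll into the cup. Finish while still holding the plunger fully up, with the cup standing upright with the balls in it; do not knock over or push aside the other things on the bench.

Things in the scene. Friction and masses are not known exactly. Their poses are not given: they have to be found in the camera images.
- cup_mid (a point): centre of the loose square cup of thin bare steel: outside a 50 mm cube (50 x 50 mm, 50 mm tall), walls and closed bottom 3 mm, open at one face, about 0.13 kg. It starts mouth-down on the bench. Axes: z points from the mouth to the closed bottom (up at the start, so it must point down when done); x and y are square to the side walls. In any resting position, on its mouth, a side or its bottom, the centre is 25 mm above the bench
- drop_spot (a point): point on the bench where the middle of the cup should stand to catch the balls, 20 mm out from below the chute's lip; the cup catches within about 12 mm of it. Fixed to the dispenser: x points level from here towards and up the chute (away from the cup's free side), z up. The dispenser's grey housing begins 60 mm along +x from here (its foot plate 8 mm high too), so the cup is brought in from the -x side
- chute_lip (a point): middle of the lower end of the aluminium chute's floor, 64 mm above the bench (underside of the chute 61 mm, so 11 mm above the rim of the standing cup). Chute 25 mm wide overall, walls 12 mm high, rising at 10 degrees along +x (112 mm long); the balls leave its lip slowly along -x. Same axes as drop_spot
- plunger_knob (a point): centre of the plunger's black round knob, upright cylinder 28 mm diameter, 20 mm tall, 130 mm above the bench when seated, 65 mm from drop_spot along +x. Below it come a 10 mm thick neck, a steel guide bush 17 mm diameter whose top is 14 mm below the knob's centre, and a bridge 37 mm wide (across the chute) whose top is 30 mm below the knob's centre. Moves straight up with the plunger
- plunger (a joint): height of the plunger in m: 0 seated (its 8 mm pin crosses the chute, tip in the seat hole, holding the balls back), 0.028 fully up at a hard stop. A spring pulls it down: about 5 N at 0 and 11 N at 0.028; let go, it drops back
- ball0_center (a point): centre of a 16 mm steel ball (17 g) waiting in the chute against the pin
- ball1_center (a point): centre of a 16 mm steel ball (17 g) waiting in the chute second in the row
- ball2_center (a point): centre of a 16 mm steel ball (17 g) waiting in the chute third in the row, farthest uphill
- tee: bystander: brass pipe tee 60 x 45 mm, 25 mm tall; origin under its middle
- bottle: bystander: amber glass bottle 56 mm diameter, 110 mm tall; origin under its middle
- wrench: bystander: steel wrench 160 mm long lying flat; origin under its middle
- jar: bystander: glass jar with white cap, 48 mm diameter, 50 mm tall; origin under its middle
- flange: bystander: steel flange ring 60 mm diameter, 12 mm thick; origin under its middle
- weight: bystander: brass knob weight 32 mm diameter, 50 mm tall; origin under its middle
Not all that is in view belongs to the job. What is shaped like the part that bears drop_spot but green or orange is not meant.

How it is judged:
On the way, in this order (a step that is already met when the one before it is completed fails the run):
1. the cup stands mouth-up on the bench under the chute's lip, let go, with the plunger still seated (angle between cup_mid's own z axis and vertical above 3.05 rad and height (world z) of cup_mid between 0.02 and 0.03 m and horizontal distance between cup_mid and drop_spot below 0.025 m and contact force between the fingers and cup below 0.1 N and value of joint plunger below 0.006 m), for 0.2 s.
2. the plunger is held fully up by the fingers (value of joint plunger above 0.023 m and contact force between the fingers and plunger above 1 N), for 0.2 s.
At the end, for the whole second after the job is handed in: the fingers hold the plunger up at more than 23 of its 28 mm; the cup stands mouth-up (within 5 degrees) on the bench within 30 mm of the drop spot, not touched by the robot; all three balls lie inside it (centres within 30 mm of the cup's centre) (all of step 2 and angle between cup_mid's own z axis and vertical above 3.05 rad and height (world z) of cup_mid between 0.02 and 0.03 m and distance between each of ball0_center, ball1_center, ball2_center and cup_mid below 0.03 m and horizontal distance between cup_mid and drop_spot below 0.03 m and contact force between each of the arm, the fingers and cup below 0.1 N); the arm keeps its last pose, push and grip.
It fails at once if a bystander is pushed aside by more than 40 mm or knocked over (distance of any of tee, bottle, wrench, jar, flange, weight from where it was at the start of the episode above 0.04 m or angle between any of tee, bottle, wrench, jar, flange, weight's own z axis and vertical above 0.5 rad).
It also fails if it takes over 72 s, if anything falls off the work surface, if the arm or the gripper's body presses on something with over 40 N, if the wrist force passes 120 N, or if a joint passes its speed limit or range.

## Robot

A 6-joint arm with a two-finger parallel gripper is mounted at the origin on the work surface. World frame = base frame: x ahead of the robot, y to its left, z up, the work surface at z = 0. Lengths are in m, angles in rad, forces in N, time in s.
With the tool pointing down it reaches from about 0.3 to 0.775 m from the base axis. Payload 14.6 kg.
Tool frame: the origin (TCP) lies midway between the tips of the shut fingers; the grasp point (between the pads) lies 19 mm behind it; z points along the fingers, y is the direction in which the jaws open and shut (so a half turn about z gives the same grasp; the last joint's range is limited). The gripper opens to 94 mm and grips with 3 to 60 N. Pads are 16 mm wide; open, the fingers measure 119 mm over their backs; the gripper's body (75 mm by 177 mm) begins 78 mm behind the grasp point.
Start: joints at [-1.247, 0.3, 1.521, -0, 1.321, -0.067], TCP at [0.21, -0.509, 0.184] pointing down, gripper open.
Joint ranges: [-3.03, 3.03], [-0.79, 2.21], [0.23, 2.52], [-1.04, 4.18], [0, 3.07], [-2.55, 2.55]. Speed limits (rad/s): [2.22, 2.22, 2.57, 3.14, 3.14, 3.14].

## Interface

Orientations are given as a unit quaternion [w, x, y, z].
In Python, from cell import arm, imaging gives the robot as it stands. The module is installed in compiled form; this text tells all that it offers.
- The arm moves only by the tool apply_moves, never from a script. Its argument "commands" is a list of rows, each a list of 3 entries, a list of its own where there are three numbers: the shift along the tool's x, y, z in mm, then the turn, a rotation vector about the tool's x, y, z in degrees, then the finger opening in mm, from 0 to 94. In form: [[[x, y, z], [rx, ry, rz], fingers], ...]. A call has 1 to 10 rows; each row is the pose to reach, as a shift and turn from the pose commanded when the call began, along the tool's axes at that moment; what a row does not reach only later rows make up. A row lasts 1/10 s, in which the tool goes at most 50 mm and 8.59 degrees, less where a joint would pass 70% of its speed; a pose out of reach is approached as far as the arm can. A call with a gripper value outside its range is refused whole. The fingers move at their own pace and stop on an object; "squeeze" is the grip in N (left out, the last holds). Time passes only in rows, so rows that repeat a pose let the fingers close. It gives the time, the measured TCP pose, the force and the opening at its end, in the units of the state.
- arm.observe(): the state, without advancing time (a new reading comes with each control period).
- imaging.read_camera(name): name is "side" or "top" or "wrist"; returns (picture, depth): 400x640x3 uint8, blue, green, red; 400x640 float32, m along the optical axis (not along the pixel's ray), 0 where there is no reading.
- imaging.get_calibration(name): a dict with "fx", "fy", "cx", "cy" (pixels), "origin" and "attitude" of the camera in the world. Camera axes: x right, y up, looking along -z (the intrinsics and any distortion apply to the point x, -y, -z); pixel columns grow to the right and rows downward; lengths in m; the calibration is good to about 2 mm. A picture is of the moment at which its call begins: read the wrist's pose just before it. get_calibration takes no time and is no camera call; for the wrist camera it gives the pose at the moment of the call.
- arm.close_job(): hands the job in, once; it reports no verdict.
The state is a dict: "time_s": time; "joints": joint angles; "joint_vel": joint speeds; "effort": joint torques, N m; "tool_pos": TCP position; "eef_rot": TCP orientation; "ft_force": force on the tool from outside, world axes, zero at the start; "torque": the same for the moment, N m; "opening": finger opening in m.
Only numpy, scipy, OpenCV 4.12 (cv2) and the standard library are available. Lean on these libraries where they do the work, as an engineer would, in place of code of your own. Each camera call takes 0.05 s, during which the arm holds its last target.

## Working session

There is one attempt and no reset: what is moved stays moved. The work goes in short steps, Python scripts to look and compute and a tool call to move; the robot and the scene stay as the last step left them, time stands still between calls to the robot, and variables do not carry over. Pictures are saved under pics/ and viewed, and the job is handed in when it is done.

Besides the shell and the picture viewer there is one more tool, called after "Request:" as name(argument=value, ...), one argument or row to a line, values as JSON. apply_moves: Moves the arm, as the interface text tells. Its arguments: {"type":"object","properties":{"commands":{"type":"array","items":{"type":"array"}},"squeeze":{"type":"number"}},"required":["commands"]}

```bash
mkdir -p pics; ls; cat > h.py <<'E'
import numpy as np, cv2
from scipy.spatial.transform import Rotation as R
from cell import arm, imaging
def rot(q): return R.from_quat([q[1],q[2],q[3],q[0]]).as_matrix()
def att(c):
    a=np.array(c["attitude"]); return a if a.shape==(3,3) else rot(a)
def shot(n,f=None):
    c=imaging.get_calibration(n); p,d=imaging.read_camera(n)
    if f: cv2.imwrite("pics/%s.png"%f,p)
    np.savez("pics/%s.npz"%(f or n),p=p,d=d)
    return c,p,d
def pt(c,u,v,z):  # depth point
    l=np.array([(u-c["cx"])/c["fx"]*z,-(v-c["cy"])/c["fy"]*z,-z]); return att(c)@l+np.array(c["origin"])
def ray(c,u,v,h):
    l=att(c)@np.array([(u-c["cx"])/c["fx"],-(v-c["cy"])/c["fy"],-1.]); o=np.array(c["origin"]); return o+l*(h-o[2])/l[2]
def cloud(c,d):
    v,u=np.mgrid[0:400,0:640]; l=np.stack([(u-c["cx"])/c["fx"]*d,-(v-c["cy"])/c["fy"]*d,-d],-1)
    return l@att(c).T+np.array(c["origin"])
E
python3 - <<'E'
from h import *
for n in ["side","top","wrist"]:
    c,p,d=shot(n,n+"0"); print(n,c,(d>0).mean())
print(arm.observe())
E
```

```text
pics
side {'fx': 453.9215314783216, 'fy': 453.9215314783216, 'cx': 323.86355649090774, 'cy': 192.7272144206598, 'origin': array([-0.12745372,  0.74806235,  0.71868919]), 'attitude': array([-0.29801016, -0.16857783,  0.46180895,  0.81823221])} 0.99596484375
top {'fx': 428.9859161886, 'fy': 428.9859161886, 'cx': 315.85792536510445, 'cy': 198.62665568593334, 'origin': array([0.31729586, 0.01998651, 1.22350246]), 'attitude': array([ 0.70581302,  0.06215287, -0.06340562, -0.70281201])} 0.99605859375
wrist {'fx': 318.6138019143735, 'fy': 318.6138019143735, 'cx': 322.44512736651615, 'cy': 200.81751572477606, 'origin': array([ 0.27735265, -0.48048713,  0.38534849]), 'attitude': array([ 0.82458139, -0.10467097,  0.07096785, -0.55142822])} 0.99601953125
{'time_s': 0.15, 'joints': array([-1.24658179e+00,  3.00323019e-01,  1.52141430e+00, -6.19945159e-06,
        1.32072209e+00, -6.66072567e-02]), 'joint_vel': array([ 0.0009422 , -0.00270471, -0.00203819,  0.00076181,  0.00114786,
        0.00083612]), 'effort': array([ 3.00235821e-03, -5.31952572e+01, -3.52820313e+01,  7.10213953e-02,
        2.36377650e-02, -5.97275471e-05]), 'tool_pos': array([ 0.20944486, -0.50832681,  0.18363813]), 'eef_rot': array([-4.29400679e-04,  9.80967727e-01,  1.94170365e-01, -5.86443336e-05]), 'ft_force': array([ 0.59445779, -1.16289844, -0.28285834]), 'torque': array([-0.03341953, -0.00906889, -0.04934199]), 'opening': 0.09435701604656588}
```

View pics/side0.png

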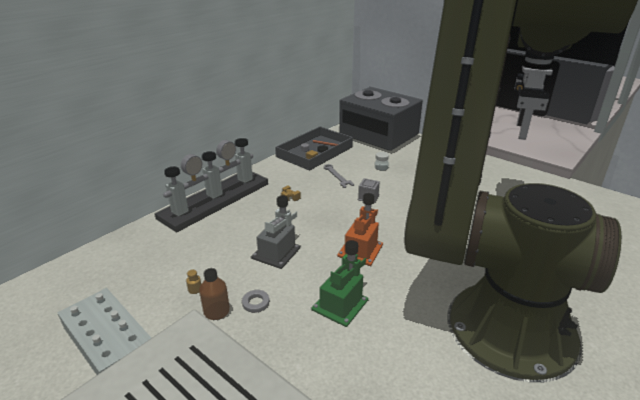

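View pics/top0.png

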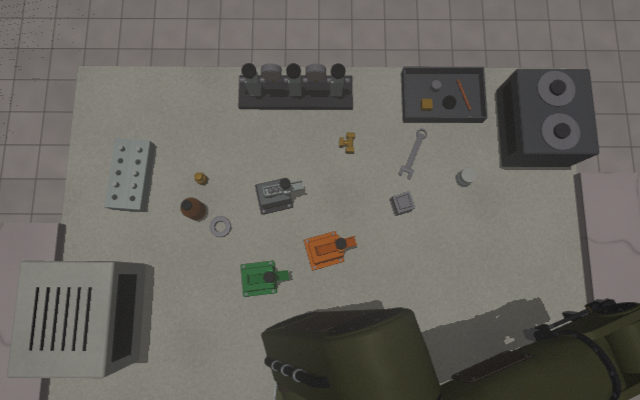

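View pics/wrist0.png

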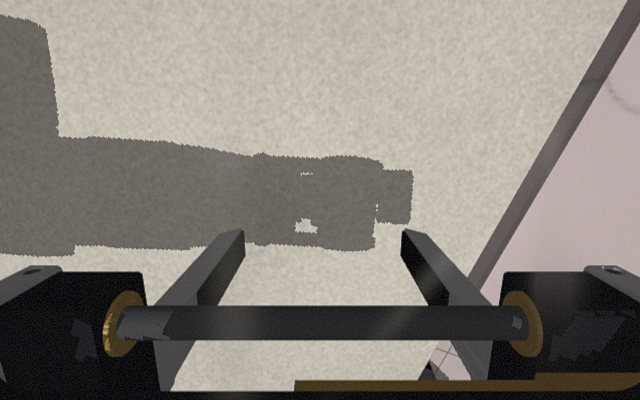

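```bash
python3 - <<'E'
from h import *
for n,(a,b,e,f) in {"top":(235,115,435,265),"side":(230,170,400,300)}.items():
    p=np.load("pics/%s0.npz"%n)["p"]
    cv2.imwrite("pics/crop_%s.png"%n,cv2.resize(p[b:f,a:e],None,fx=4,fy=4,interpolation=cv2.INTER_CUBIC))
c=imaging.get_calibration("top");d=np.load("pics/top0.npz")["d"];P=cloud(c,d)
for u,v in [(402,203),(412,203),(286,184),(300,190),(304,189),(275,195),(330,200)]: print(u,v,P[v,u].round(4))
E
```

```text
402 203 [0.3173 0.02   1.2235]
412 203 [ 0.5166 -0.248   0.0525]
286 184 [0.5497 0.0956 0.1416]
300 190 [ 5.625e-01  6.450e-02 -3.000e-04]
304 189 [ 0.5656  0.0529 -0.0009]
275 195 [0.5338 0.13   0.0718]
330 200 [ 0.5331 -0.0227  0.0013]
```

View pics/crop_top.png

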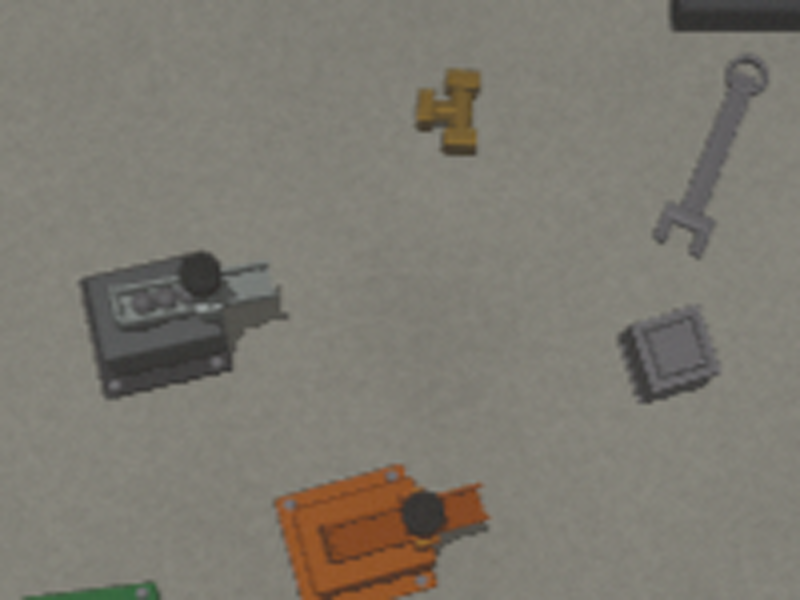

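View pics/crop_side.png

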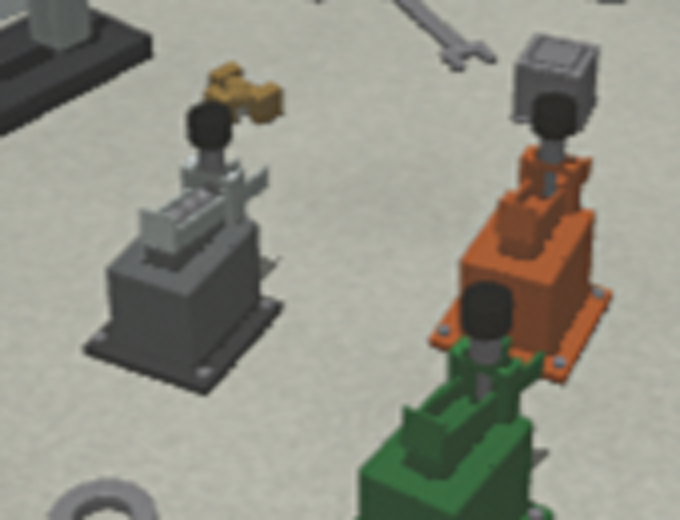

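```bash
cat >> h.py <<'E'
def tcp():
    s=arm.observe(); return np.array(s["tool_pos"]),rot(s["eef_rot"])
def Rt(yaz,tilt=0):
    """tool y at azimuth yaz(deg) level; tool tilted about tool y by tilt deg from straight down"""
    a=np.radians(yaz); y=np.array([np.cos(a),np.sin(a),0]); z=np.array([0,0,-1.]); x=np.cross(y,z)
    return np.stack([x,y,z],1)@R.from_euler('y',tilt,degrees=True).as_matrix()
def cmd(T,M,grasp=True):
    """T: target of grasp point (or TCP)"""
    p,C=tcp(); T=np.array(T,float)
    if grasp: T=T+M[:,2]*0.019
    rv=R.from_matrix(C.T@M).as_rotvec(degrees=True)
    print("shift mm",(C.T@(T-p)*1000).round(1),"rotvec deg",rv.round(1),"|rot|",np.linalg.norm(rv).round(1))
E
python3 - <<'E'
from h import *
c=imaging.get_calibration("top");z=np.load("pics/top0.npz");d=z["d"];p=z["p"];P=cloud(c,d)
def rep(name,box,lo,hi):
    a,b,e,f=box; Q=P[b:f,a:e].reshape(-1,3); k=(Q[:,2]>lo)&(Q[:,2]<hi); q=Q[k]
    r=cv2.minAreaRect((q[:,:2]*1000).astype(np.float32)); print(name,k.sum(),q.mean(0).round(4),[np.round(t,1) for t in r])
rep("cup",(385,185,425,220),.035,.06)
rep("knob",(270,170,320,215),.125,.16)
rep("chute",(240,165,320,225),.06,.11)
rep("block",(240,165,320,225),.03,.06)
rep("foot",(240,165,320,225),.004,.02)
for n,(v,u) in dict(tee=(142,348),bottle=(207,192),wr=(155,413),jar=(177,466),orange=(245,342)).items(): print(n,P[v,u].round(3))
E
```

```text
cup 346 [ 0.5198 -0.223   0.0499] [array([ 521., -224.]), array([50.1, 50.8]), np.float64(17.3)]
knob 98 [0.5526 0.0999 0.1395] [array([553.3, 100.9]), array([25.6, 26.5]), np.float64(5.2)]
chute 729 [0.5437 0.1266 0.0749] [array([549.9, 116.6]), array([ 61. , 125.3]), np.float64(13.1)]
block 57 [0.5177 0.1296 0.0452] [array([522.8, 138.1]), array([93.7, 40.1]), np.float64(81.0)]
foot 589 [0.5352 0.1333 0.0069] [array([548.9, 124.5]), array([173.8, 230.9]), np.float64(0.3)]
tee [ 0.701 -0.075  0.023]
bottle [0.497 0.349 0.091]
wr [ 0.668 -0.267  0.006]
jar [ 0.592 -0.403  0.049]
orange [ 0.394 -0.048  0.14 ]
```

```bash
python3 - <<'E'
from h import *
cmd([0.50,-0.27,0.20],Rt(17,0))
E
```

```text
shift mm [ 359.4 -109.7    2.8] rotvec deg [ -0.   -0.  -84.6] |rot| 84.6
```

Request:
apply_moves(
  commands=[
    [[180, -55, 0], [0, 0, -42], 94],
    [[359, -110, 3], [0, 0, -84.6], 94],
    [[359, -110, 3], [0, 0, -84.6], 94],
    [[359, -110, 3], [0, 0, -84.6], 94],
    [[359, -110, 3], [0, 0, -84.6], 94],
    [[359, -110, 3], [0, 0, -84.6], 94],
    [[359, -110, 3], [0, 0, -84.6], 94],
    [[359, -110, 3], [0, 0, -84.6], 94],
    [[359, -110, 3], [0, 0, -84.6], 94],
    [[359, -110, 3], [0, 0, -84.6], 94],
  ],
)

```text
time_s: 1.15
tool_pos: [0.5, -0.2692, 0.1805]
eef_rot: [-0.0, 0.592, 0.806, -0.0]
ft_force: [-0.1, -0.3, 0.0]
opening: 0.0943
```

Request:
apply_moves(
  commands=[
    [[0, 0, 0], [0, 0, 0], 94],
    [[0, 0, 0], [0, 0, 0], 94],
    [[0, 0, 0], [0, 0, 0], 94],
  ],
)

```text
time_s: 1.45
tool_pos: [0.4994, -0.2702, 0.181]
eef_rot: [-0.0, 0.596, 0.803, 0.0]
ft_force: [-0.0, -0.0, 0.4]
opening: 0.094
```

```bash
python3 - <<'E'
from h import *
c,p,d=shot("wrist","w1")
print(arm.observe()["joints"].round(3))
cmd([0.52,-0.223,0.20],Rt(17,0))
E
```

```text
[-0.56   0.342  1.473  0.     1.327 -0.854]
shift mm [39.2 33.4  0. ] rotvec deg [ 0.  -0.  -0.2] |rot| 0.2
```

View pics/w1.png

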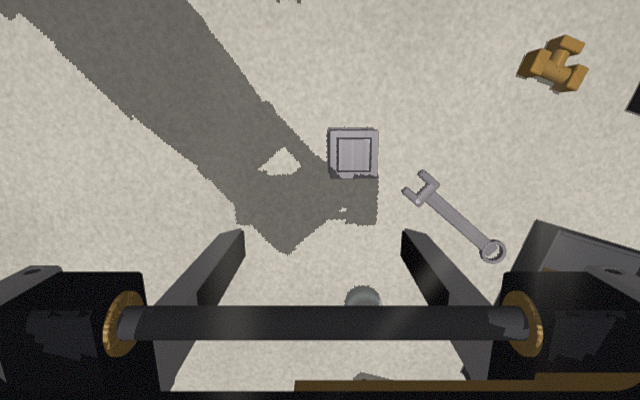

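```bash
python3 - <<'E'
from h import *
c=imaging.get_calibration("wrist");d=np.load("pics/w1.npz")["d"];P=cloud(c,d)
Q=P[110:200,300:400]; k=(Q[...,2]>.045)&(Q[...,2]<.056)
q=Q[k]; print(k.sum(), q.mean(0).round(4), P[200:230,460:480,2].mean())
v,u=np.nonzero(k); r=np.array([ray(c,a+300,b+110,.05) for a,b in zip(u,v)])
mr=cv2.minAreaRect((r[:,:2]*1000).astype(np.float32)); print(mr)
print([ray(c,a,b,.05).round(4) for a,b in [(329,128),(379,128),(379,178),(329,178)]])
E
```

```text
2311 [ 0.5199 -0.2247  0.0512] 0.002762666507051745
((520.642333984375, -225.42587280273438), (49.50168991088867, 49.69212341308594), 17.22791290283203)
[array([ 0.4881, -0.2074,  0.05  ]), array([ 0.5368, -0.1926,  0.05  ]), array([ 0.554 , -0.2414,  0.05  ]), array([ 0.5033, -0.2568,  0.05  ])]
```

```bash
python3 - <<'E'
from h import *
cmd([0.5205,-0.225,0.15],Rt(17.2,45))
cmd([0.5205,-0.225,0.15],Rt(17.2,-45))
E
```

```text
shift mm [50.6 33.2 44.5] rotvec deg [ 0.1 45.  -0.3] |rot| 45.0
shift mm [23.7 33.4 44.5] rotvec deg [ -0.1 -45.   -0.3] |rot| 45.0
```

Request:
apply_moves(
  commands=[
    [[20, 20, 10], [0, 8, 0], 94],
    [[40, 33, 20], [0, 16, 0], 94],
    [[51, 33, 30], [0, 24, 0], 94],
    [[51, 33, 44], [0, 32, 0], 94],
    [[51, 33, 44], [0, 40, 0], 94],
    [[51, 33, 44], [0, 45, 0], 94],
    [[51, 33, 44], [0, 45, 0], 94],
    [[51, 33, 44], [0, 45, 0], 94],
  ],
)

```text
time_s: 2.3
tool_pos: [0.5162, -0.2118, 0.1367]
eef_rot: [-0.307, 0.55, 0.743, 0.227]
ft_force: [-1.0, -0.6, 0.3]
opening: 0.0938
```

```bash
python3 - <<'E'
from h import *
print(arm.observe()["joints"].round(3))
cmd([0.5205,-0.225,0.15],Rt(17.2,45))
cmd([0.5205,-0.225,0.15],Rt(17.2,-45))
E
```

```text
[-0.669  0.769  1.128  0.438  1.899 -0.964]
shift mm [-0.4  0.2 -0.2] rotvec deg [ 0.2  0.1 -0.2] |rot| 0.3
shift mm [-19.5   0.3 -19.1] rotvec deg [ -0.1 -89.9  -0.3] |rot| 89.9
```

Request:
apply_moves(
  commands=[
    [[0, 0, -10], [0, -12, 0], 94],
    [[0, 0, -19], [0, -20, 0], 94],
    [[0, 0, -25], [0, -28, 0], 94],
    [[0, 0, -25], [0, -36, 0], 94],
    [[0, 0, -25], [0, -44, 0], 94],
    [[-5, 0, -25], [0, -52, 0], 94],
    [[-10, 0, -25], [0, -60, 0], 94],
    [[-20, 0, -25], [0, -68, 0], 94],
    [[-20, 0, -20], [0, -76, 0], 94],
    [[-20, 0, -19], [0, -84, 0], 94],
  ],
)

```text
time_s: 3.3
tool_pos: [0.5251, -0.2367, 0.1387]
eef_rot: [0.271, 0.56, 0.758, -0.196]
ft_force: [0.8, -0.4, 0.7]
opening: 0.0941
```

```bash
python3 - <<'E'
from h import *
print(arm.observe()["joints"].round(3))
c,p,d=shot("side","s1")
cmd([0.5205,-0.225,0.15],Rt(17.2,-45))
cmd([0.5205,-0.225,0.15],Rt(17.2,45))
E
```

```text
[-0.207  0.261  1.852 -0.828  0.842  0.007]
shift mm [-0.7 -0.1  1.4] rotvec deg [ 0.2 -5.3 -0.2] |rot| 5.3
shift mm [ 20.   -0.1 -15.7] rotvec deg [ 0.3 84.7 -0. ] |rot| 84.7
```

View pics/s1.png

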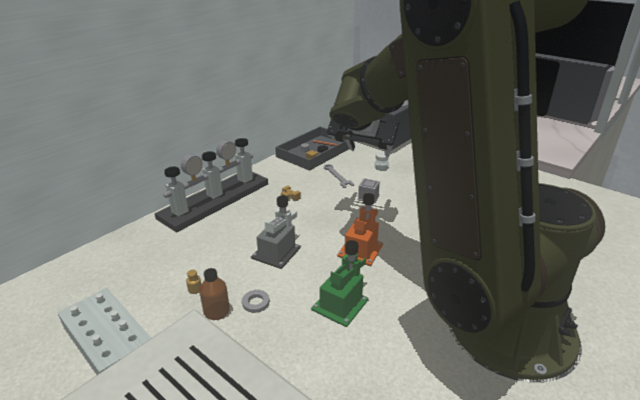

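```bash
cat >> h.py <<'E'
def cup(C,M,back=0): cmd(np.array(C)-M[:,2]*(0.004+back),M)
E
python3 - <<'E'
from h import *
M=Rt(17.2,-30)
cup([.5205,-.225,.025],M,.09)
E
```

```text
shift mm [68.3 -0.3  4.7] rotvec deg [ 0.2  9.7 -0.2] |rot| 9.7
```

Request:
apply_moves(
  commands=[
    [[34, 0, 2], [0, 5, 0], 94],
    [[68, 0, 5], [0, 9.7, 0], 94],
    [[68, 0, 5], [0, 9.7, 0], 94],
    [[68, 0, 5], [0, 9.7, 0], 94],
  ],
)

```text
time_s: 3.75
tool_pos: [0.5103, -0.1908, 0.0916]
eef_rot: [0.203, 0.576, 0.778, -0.149]
ft_force: [-0.5, 0.8, 0.3]
opening: 0.0941
```

```bash
python3 - <<'E'
from h import *
M=Rt(17.2,-30)
cup([.5205,-.225,.025],M,0)
shot("wrist","w2"); print(arm.observe()["joints"].round(3))
E
```

```text
shift mm [ 1.  -0.3 90.5] rotvec deg [-0.  -0.9 -0.2] |rot| 0.9
[-0.195  0.286  1.87  -0.621  0.829 -0.1  ]
```

View pics/w2.png

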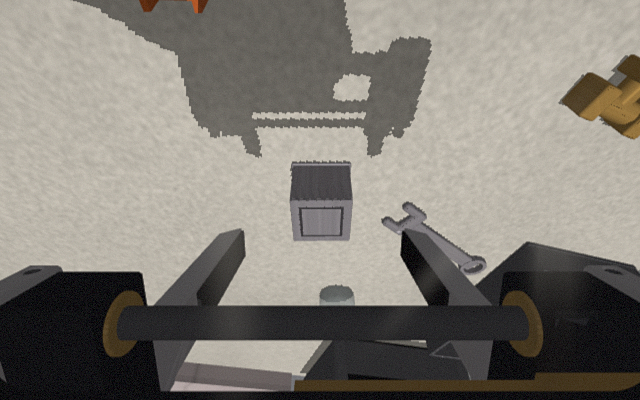

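Request:
apply_moves(
  commands=[
    [[0, 0, 20], [0, -0.5, 0], 66],
    [[0.5, 0, 20], [0, -0.9, 0], 66],
    [[1, 0, 20], [0, -0.9, 0], 66],
    [[1, 0, 40], [0, -0.9, 0], 66],
    [[1, 0, 60], [0, -0.9, 0], 66],
    [[1, 0, 80], [0, -0.9, 0], 66],
    [[1, 0, 90], [0, -0.9, 0], 66],
    [[1, 0, 90], [0, -0.9, 0], 66],
  ],
)

```text
time_s: 4.6
tool_pos: [0.5217, -0.2316, 0.0104]
eef_rot: [0.207, 0.575, 0.776, -0.154]
ft_force: [-0.2, 0.5, 0.9]
opening: 0.0659
```

Request:
apply_moves(
  commands=[
    [[0, 0, 0], [0, 0, 0], 40],
    [[0, 0, 0], [0, 0, 0], 40],
    [[0, 0, 0], [0, 0, 0], 40],
    [[0, 0, 0], [0, 0, 0], 40],
    [[0, 0, 0], [0, 0, 0], 40],
  ],
  squeeze=20,
)

```text
time_s: 5.1
tool_pos: [0.5223, -0.2312, 0.0116]
eef_rot: [0.208, 0.575, 0.776, -0.154]
ft_force: [-3.7, 2.5, 7.0]
opening: 0.0503
```

```bash
python3 - <<'E'
from h import *
print(tcp(), arm.observe()["opening"])
cmd(np.array([.5205,-.225,.105])-.004*Rt(17.2,60)[:,2],Rt(17.2,60))
shot("wrist","w3")
E
```

```text
(array([ 0.52231868, -0.2311578 ,  0.01164834]), array([[-2.52691770e-01,  9.56482484e-01,  1.45904517e-01],
       [ 8.28910829e-01,  2.91789547e-01, -4.77248047e-01],
       [-4.99052810e-01,  3.45180598e-04, -8.66571505e-01]])) 0.0503294524091245
shift mm [-26.    0.  -84.1] rotvec deg [ 0.1 89.9 -0.2] |rot| 89.9
```

View pics/w3.png

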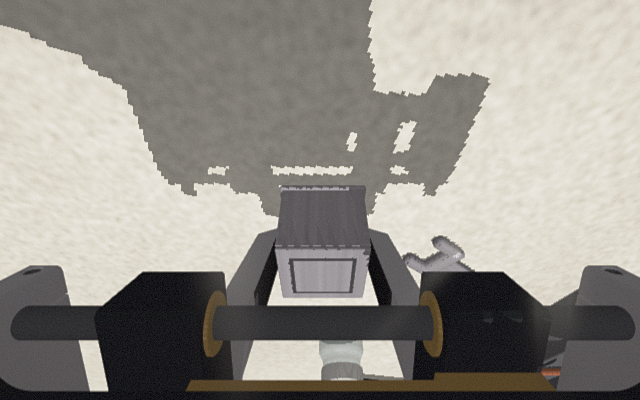

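Request:
apply_moves(
  commands=[
    [[-10, 0, -17], [0, 0, 0], 40],
    [[-25, 0, -43], [0, 0, 0], 40],
    [[-45, 0, -78], [0, 0, 0], 40],
    [[-45, 0, -78], [0, 8, 0], 40],
    [[-45, 0, -78], [0, 16, 0], 40],
    [[-44, 0, -79], [0, 24, 0], 40],
    [[-42, 0, -80], [0, 32, 0], 40],
    [[-40, 0, -81], [0, 40, 0], 40],
    [[-38, 0, -82], [0, 48, 0], 40],
    [[-35, 0, -83], [0, 56, 0], 40],
  ],
)

```text
time_s: 6.15
tool_pos: [0.5191, -0.2209, 0.1011]
eef_rot: [-0.183, 0.579, 0.783, 0.136]
ft_force: [0.6, -0.2, -2.0]
opening: 0.0497
```

```bash
python3 - <<'E'
from h import *
print(arm.observe()["joints"].round(3))
cmd(np.array([.5205,-.225,.105])-.004*Rt(17.2,60)[:,2],Rt(17.2,60))
E
```

```text
[-0.611  0.635  1.306  0.278  1.572 -0.96 ]
shift mm [6.2 0.1 7.1] rotvec deg [ 0.2 33.6 -0.1] |rot| 33.6
```

Request:
apply_moves(
  commands=[
    [[1, 0, 1], [0, 8.5, 0], 40],
    [[2, 0, 3], [0, 17, 0], 40],
    [[4, 0, 5], [0, 25.5, 0], 40],
    [[6, 0, 7], [0, 33.6, 0], 40],
    [[6, 0, 7], [0, 33.6, 0], 40],
    [[6, 0, 7], [0, 33.6, 0], 40],
  ],
)

```text
time_s: 6.75
tool_pos: [0.5164, -0.2127, 0.0959]
eef_rot: [-0.399, 0.517, 0.697, 0.295]
ft_force: [-0.2, 0.3, -0.4]
opening: 0.0499
```

```bash
python3 - <<'E'
from h import *
print(arm.observe()["joints"].round(3))
cmd(np.array([.5205,-.225,.025])-.004*Rt(17.2,60)[:,2],Rt(17.2,60))
shot("wrist","w4")
E
```

```text
[-0.704  0.969  1.015  0.551  2.05  -0.979]
shift mm [-67.5   0.3  39.8] rotvec deg [ 0.2  0.5 -0.2] |rot| 0.6
```

View pics/w4.png

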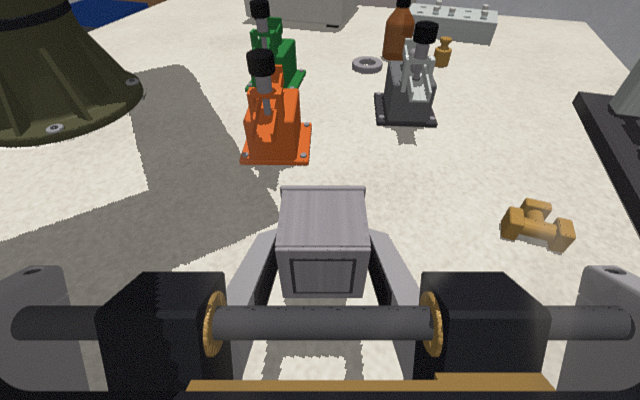

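Request:
apply_moves(
  commands=[
    [[-20, 0, 12], [0, 0.3, 0], 40],
    [[-40, 0, 24], [0, 0.5, 0], 40],
    [[-55, 0, 32], [0, 0.5, 0], 40],
    [[-62, 0, 37], [0, 0.5, 0], 40],
    [[-65, 0, 38.5], [0, 0.5, 0], 40],
    [[-67, 0, 39.5], [0, 0.5, 0], 40],
    [[-67, 0, 39.5], [0, 0.5, 0], 40],
  ],
)

```text
time_s: 7.5
tool_pos: [0.5165, -0.2126, 0.0199]
eef_rot: [-0.403, 0.515, 0.696, 0.298]
ft_force: [-0.5, 1.0, 2.3]
opening: 0.0499
```

Request:
apply_moves(
  commands=[
    [[0, 0, 0], [0, 0, 0], 66],
    [[0, 0, 0], [0, 0, 0], 66],
    [[0, 0, 0], [0, 0, 0], 66],
    [[0, 0, 0], [0, 0, 0], 66],
  ],
)

```text
time_s: 7.9
tool_pos: [0.5162, -0.2124, 0.0187]
eef_rot: [-0.403, 0.515, 0.695, 0.298]
ft_force: [-0.2, 1.0, -0.3]
opening: 0.0663
```

```bash
python3 - <<'E'
from h import *
p,C=tcp(); print(p,C.T@[0,0,1])
shot("wrist","w5")
E
```

```text
[ 0.5161965  -0.21241205  0.01870926] [ 8.67753210e-01 -5.43473857e-04 -4.96995041e-01]
```

View pics/w5.png

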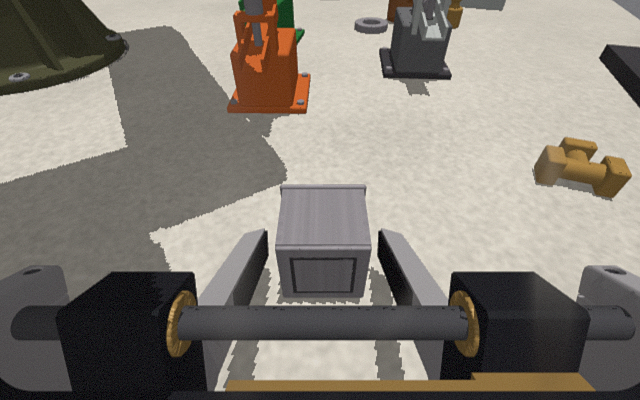

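Request:
apply_moves(
  commands=[
    [[17, 0, -10], [0, 0, 0], 66],
    [[50, 0, -29], [0, 0, 0], 66],
    [[90, 0, -52], [0, 0, 0], 70],
    [[100, 0, -58], [0, -8, 0], 70],
    [[100, 0, -60], [0, -16, 0], 70],
    [[100, 0, -60], [0, -24, 0], 70],
    [[98, 0, -62], [0, -32, 0], 70],
    [[95, 0, -65], [0, -40, 0], 70],
    [[92, 0, -68], [0, -48, 0], 70],
    [[90, 0, -70], [0, -56, 0], 70],
  ],
)

```text
time_s: 8.95
tool_pos: [0.5214, -0.2281, 0.134]
eef_rot: [-0.026, 0.595, 0.803, 0.021]
ft_force: [0.6, -0.6, 0.3]
opening: 0.0705
```

```bash
python3 - <<'E'
from h import *
cup([.5205,-.225,.025],Rt(17.2,-30),.09)
E
```

```text
shift mm [37.7 -0.2 46.6] rotvec deg [  0.1 -33.8  -0.3] |rot| 33.8
```

Request:
apply_moves(
  commands=[
    [[10, 0, 5], [0, -8.5, 0], 70],
    [[20, 0, 15], [0, -17, 0], 70],
    [[30, 0, 30], [0, -25.5, 0], 70],
    [[37, 0, 46], [0, -33.8, 0], 70],
    [[37.5, 0, 46.5], [0, -33.8, 0], 70],
    [[37.5, 0, 46.5], [0, -33.8, 0], 70],
  ],
)

```text
time_s: 9.55
tool_pos: [0.5087, -0.1876, 0.0884]
eef_rot: [0.205, 0.575, 0.777, -0.152]
ft_force: [-0.3, -1.0, 1.0]
opening: 0.0704
```

```bash
python3 - <<'E'
from h import *
c,p,d=shot("wrist","w6")
P=cloud(c,d);Q=P[120:330,270:380].reshape(-1,3);q=Q[(Q[:,2]>.045)&(Q[:,2]<.057)];print(len(q),q.mean(0).round(4),cv2.minAreaRect((q[:,:2]*1000).astype(np.float32)))
cup([.5205,-.225,.025],Rt(17.2,-30),0)
E
```

```text
2568 [ 0.52   -0.2209  0.0508] ((520.572509765625, -223.91232299804688), (53.418113708496094, 51.48783493041992), 16.225969314575195)
shift mm [-1.9  0.1 89.6] rotvec deg [-0.1 -0.4 -0.2] |rot| 0.5
```

View pics/w6.png

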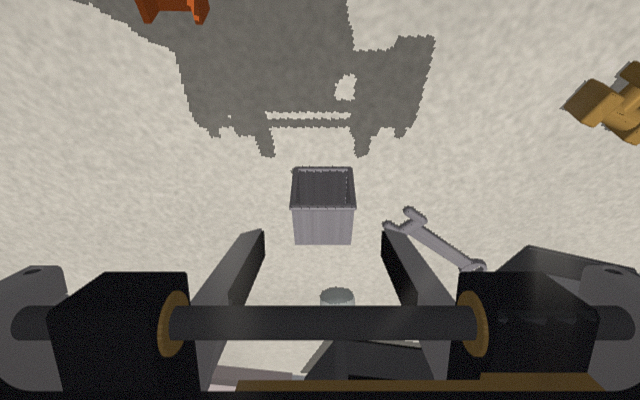

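Request:
apply_moves(
  commands=[
    [[-1, 0, 30], [0, -0.4, 0], 66],
    [[-2, 0, 60], [0, -0.4, 0], 66],
    [[-2, 0, 80], [0, -0.4, 0], 66],
    [[-2, 0, 89], [0, -0.4, 0], 66],
    [[-2, 0, 89], [0, -0.4, 0], 60],
    [[-2, 0, 89], [0, -0.4, 0], 40],
    [[-2, 0, 89], [0, -0.4, 0], 40],
    [[-2, 0, 89], [0, -0.4, 0], 40],
    [[-2, 0, 89], [0, -0.4, 0], 40],
  ],
  squeeze=20,
)

```text
time_s: 10.5
tool_pos: [0.5228, -0.2324, 0.0128]
eef_rot: [0.209, 0.575, 0.776, -0.154]
ft_force: [-2.1, -0.0, 5.7]
opening: 0.0498
```

Request:
apply_moves(
  commands=[
    [[-10, 0, -17], [0, 0, 0], 40],
    [[-25, 0, -43], [0, 0, 0], 40],
    [[-45, 0, -78], [0, 0, 0], 40],
    [[-45, 0, -78], [0, 8, 0], 40],
    [[-45, 0, -78], [0, 16, 0], 40],
    [[-44, 0, -79], [0, 24, 0], 40],
    [[-42, 0, -80], [0, 32, 0], 40],
    [[-40, 0, -81], [0, 40, 0], 40],
    [[-38, 0, -82], [0, 48, 0], 40],
    [[-35, 0, -83], [0, 56, 0], 40],
  ],
)

```text
time_s: 11.5
tool_pos: [0.5195, -0.2217, 0.1022]
eef_rot: [-0.182, 0.579, 0.783, 0.136]
ft_force: [-0.6, 1.3, -1.3]
opening: 0.0496
```

```bash
python3 - <<'E'
from h import *
cmd(np.array([.5205,-.225,.105])-.004*Rt(17.2,60)[:,2],Rt(17.2,60))
E
```

```text
shift mm [ 6.5 -0.   8.4] rotvec deg [ 0.2 33.7 -0.1] |rot| 33.7
```

Request:
apply_moves(
  commands=[
    [[1, 0, 1], [0, 8.5, 0], 40],
    [[2, 0, 3], [0, 17, 0], 40],
    [[4, 0, 5], [0, 25.5, 0], 40],
    [[6, 0, 8], [0, 33.7, 0], 40],
    [[6, 0, 8], [0, 33.7, 0], 40],
    [[6, 0, 8], [0, 33.7, 0], 40],
  ],
)

```text
time_s: 12.1
tool_pos: [0.5166, -0.2131, 0.0959]
eef_rot: [-0.399, 0.517, 0.698, 0.295]
ft_force: [-0.4, -0.2, -1.3]
opening: 0.0498
```

```bash
python3 - <<'E'
from h import *
cmd(np.array([.5205,-.225,.025])-.004*Rt(17.2,60)[:,2],Rt(17.2,60))
E
```

```text
shift mm [-67.3   0.3  40.2] rotvec deg [ 0.2  0.5 -0.2] |rot| 0.5
```

Request:
apply_moves(
  commands=[
    [[-20, 0, 12], [0, 0.3, 0], 40],
    [[-40, 0, 24], [0, 0.5, 0], 40],
    [[-55, 0, 32], [0, 0.5, 0], 40],
    [[-62, 0, 37], [0, 0.5, 0], 40],
    [[-65, 0, 38.5], [0, 0.5, 0], 40],
    [[-67, 0, 40], [0, 0.5, 0], 40],
    [[-67, 0, 40], [0, 0.5, 0], 40],
  ],
)

```text
time_s: 12.8
tool_pos: [0.5164, -0.2126, 0.0189]
eef_rot: [-0.403, 0.515, 0.695, 0.298]
ft_force: [0.6, -0.4, -2.8]
opening: 0.0501
```

Request:
apply_moves(
  commands=[
    [[0, 0, 0], [0, 0, 0], 66],
    [[0, 0, 0], [0, 0, 0], 66],
    [[0, 0, 0], [0, 0, 0], 66],
    [[0, 0, 0], [0, 0, 0], 66],
  ],
)

```text
time_s: 13.2
tool_pos: [0.5162, -0.2125, 0.0185]
eef_rot: [-0.403, 0.515, 0.695, 0.298]
ft_force: [-0.7, 0.2, 0.0]
opening: 0.066
```

Request:
apply_moves(
  commands=[
    [[17, 0, -10], [0, 0, 0], 66],
    [[50, 0, -29], [0, 0, 0], 66],
    [[90, 0, -52], [0, 0, 0], 70],
    [[100, 0, -58], [0, -8, 0], 70],
    [[100, 0, -60], [0, -16, 0], 70],
    [[100, 0, -60], [0, -24, 0], 70],
    [[98, 0, -62], [0, -32, 0], 70],
    [[95, 0, -65], [0, -40, 0], 70],
    [[92, 0, -68], [0, -48, 0], 70],
    [[90, 0, -70], [0, -56, 0], 70],
  ],
)

```text
time_s: 14.2
tool_pos: [0.5214, -0.2282, 0.1336]
eef_rot: [-0.026, 0.595, 0.803, 0.021]
ft_force: [0.5, 0.5, 0.4]
opening: 0.0702
```

```bash
python3 - <<'E'
from h import *
shot("wrist","w7")
cmd([.53,-.20,.24],Rt(12,0))
E
```

```text
shift mm [ 28.   16.2 -85.5] rotvec deg [ 0.  -3.3  5.1] |rot| 6.1
```

View pics/w7.png

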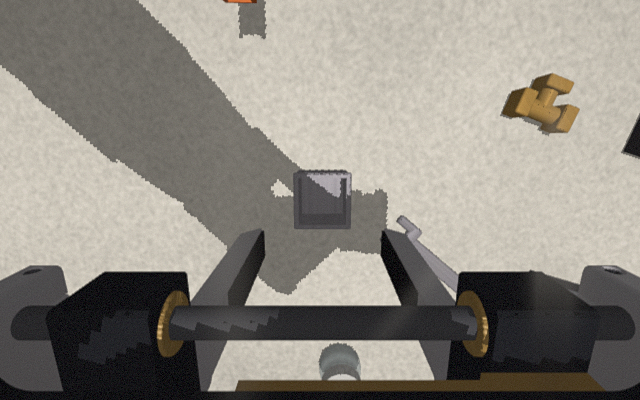

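```bash
python3 - <<'E'
from h import *
cmd([.565,0.02,.25],Rt(12,0))
E
```

```text
shift mm [228.3 114.3 -83.6] rotvec deg [ 0.  -3.3  5.1] |rot| 6.1
```

Request:
apply_moves(
  commands=[
    [[10, 10, -40], [0, -2, 3], 70],
    [[40, 30, -80], [0, -3.3, 5.1], 70],
    [[90, 50, -84], [0, -3.3, 5.1], 70],
    [[140, 75, -84], [0, -3.3, 5.1], 70],
    [[190, 100, -84], [0, -3.3, 5.1], 70],
    [[228, 114, -84], [0, -3.3, 5.1], 70],
    [[228, 114, -84], [0, -3.3, 5.1], 70],
    [[228, 114, -84], [0, -3.3, 5.1], 70],
  ],
)

```text
time_s: 15.05
tool_pos: [0.5654, 0.0184, 0.2327]
eef_rot: [-0.008, 0.629, 0.777, 0.004]
ft_force: [0.1, -0.4, 1.1]
opening: 0.0701
```

```bash
python3 - <<'E'
from h import *
c,p,d=shot("wrist","w8")
shot("top","t8")
import pickle; pickle.dump(c,open("pics/c8.pkl","wb"))
E
```

```text
(no output)
```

View pics/w8.png

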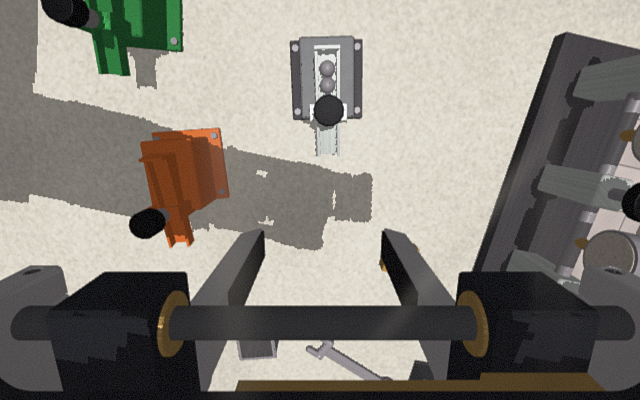

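```bash
python3 - <<'E'
from h import *; import pickle
c=pickle.load(open("pics/c8.pkl","rb"));z=np.load("pics/w8.npz");p,d=z["p"],z["d"]
cv2.imwrite("pics/crop8.png",cv2.resize(p[25:175,270:390],None,fx=4,fy=4,interpolation=cv2.INTER_CUBIC))
m=(p.max(2)<70).astype(np.uint8); m[:80]=0;m[135:]=0;m[:,:305]=0;m[:,350:]=0
n,l,s,ce=cv2.connectedComponentsWithStats(m); i=1+s[1:,4].argmax(); print(s[i],ce[i]); print("knob",ray(c,*ce[i],.140))
P=cloud(c,d); Q=P[20:175,280:380].reshape(-1,3)
k=Q[(Q[:,2]>.13)&(Q[:,2]<.15)]; print("knob d",k.mean(0),cv2.minAreaRect((k[:,:2]*1000).astype(np.float32)))
# foot corners screws
E
```

```text
[314  94  30  32 726] [328.1322314  110.25068871]
knob [0.55371706 0.09912448 0.14      ]
knob d [0.55386603 0.09940528 0.14098374] ((553.9949340820312, 99.24046325683594), (26.642528533935547, 26.751264572143555), 56.30066680908203)
```

View pics/crop8.png

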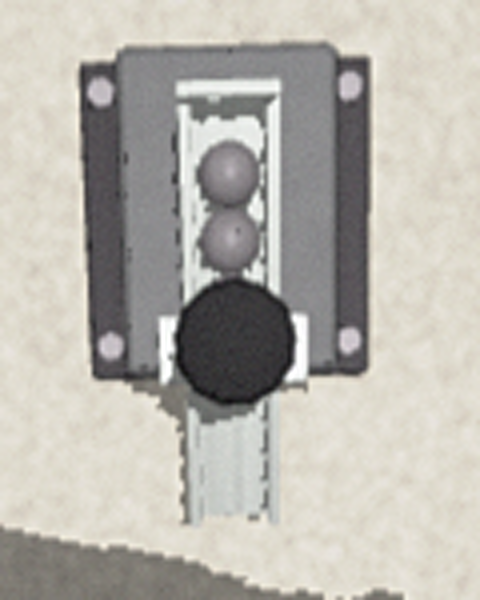

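```bash
python3 - <<'E'
from h import *; import pickle
c=pickle.load(open("pics/c8.pkl","rb"))
f=lambda x,y,h: ray(c,270+x/4-.4,25+y/4-.4,h)
L=(f(184,522,.076)+f(279,522,.076))/2; print("lip",L)
K=np.array([.5538,.0992])
U=(f(178,82,.0955)+f(281,82,.0955))/2; print("uphill",U)
S=[f(100,91,.008),f(349,85,.008),f(111,347,.008),f(350,342,.008)]
mu=(S[0]+S[1])/2; ml=(S[2]+S[3])/2
az=lambda v:np.degrees(np.arctan2(v[1],v[0]))
print("screws mid",mu,ml,"az",az(mu-ml),az(S[0]-S[2]),az(S[1]-S[3]), az(S[0]-S[1])-90,az(S[2]-S[3])-90)
print("az lip-up",az(U-L),"lip-knob",az(K-L[:2]),np.linalg.norm(K-L[:2]))
# foot sides
for a in ([(82,66),(95,376)],[(369,58),(369,374)],[(95,376),(369,374)]):
    q=f(*a[0],.008)-f(*a[1],.008); print(az(q))
for A in (100,101,102,103):
    x=np.array([np.cos(np.radians(A)),np.sin(np.radians(A))]); print(A,"drop from knob",K-.065*x,"from lip",L[:2]-.020*x)
E
```

```text
lip [0.56352582 0.05433612 0.076     ]
uphill [0.53967877 0.1609705  0.0955    ]
screws mid [0.53516783 0.17810174 0.008     ] [0.55315511 0.10387741 0.008     ] az 103.62226464198703 103.52666630791757 103.71774435136885 -256.75923031416596 -256.82832759096044
az lip-up 102.6058512753339 lip-knob 102.23159729896496 0.04590598319186277
103.28408455691539
103.68611301501183
-167.57163639374934
100 drop from knob [0.56508713 0.0351875 ] from lip [0.56699878 0.03463996]
101 drop from knob [0.56620258 0.03539423] from lip [0.567342   0.03470358]
102 drop from knob [0.56731426 0.03562041] from lip [0.56768405 0.03477317]
103 drop from knob [0.56842182 0.03586595] from lip [0.56802484 0.03484872]
```

```bash
python3 - <<'E'
from h import *
cmd([.51,-0.255,.18],Rt(17.2,0))
E
```

```text
shift mm [-255.1 -109.3   67.5] rotvec deg [-0.2 -0.9 -5.4] |rot| 5.5
```

Request:
apply_moves(
  commands=[
    [[-50, -20, 0], [0, -0.9, -5.4], 70],
    [[-100, -45, 0], [0, -0.9, -5.4], 70],
    [[-150, -65, 0], [0, -0.9, -5.4], 70],
    [[-200, -90, 30], [0, -0.9, -5.4], 70],
    [[-245, -105, 50], [0, -0.9, -5.4], 70],
    [[-255, -109, 67], [0, -0.9, -5.4], 70],
    [[-255, -109, 67], [0, -0.9, -5.4], 70],
    [[-255, -109, 67], [0, -0.9, -5.4], 70],
  ],
)

```text
time_s: 15.95
tool_pos: [0.5096, -0.2555, 0.1609]
eef_rot: [-0.002, 0.594, 0.804, -0.001]
ft_force: [0.1, -0.2, 0.0]
opening: 0.0698
```

```bash
python3 - <<'E'
from h import *
c,p,d=shot("wrist","w9")
P=cloud(c,d);Q=P[100:260,270:400];k=(Q[...,2]>.045)&(Q[...,2]<.057)
v,u=np.nonzero(k); r=np.array([ray(c,a+270,b+100,.05)[:2] for a,b in zip(u,v)])
print(cv2.minAreaRect((r*1000).astype(np.float32)))
cmd([.5205,-.225,.11],Rt(17.2,0))
E
```

```text
((520.7156372070312, -223.3030548095703), (52.6353759765625, 52.468631744384766), 17.128469467163086)
shift mm [25.3 18.7 70.7] rotvec deg [-0.2 -0.  -0. ] |rot| 0.2
```

View pics/w9.png

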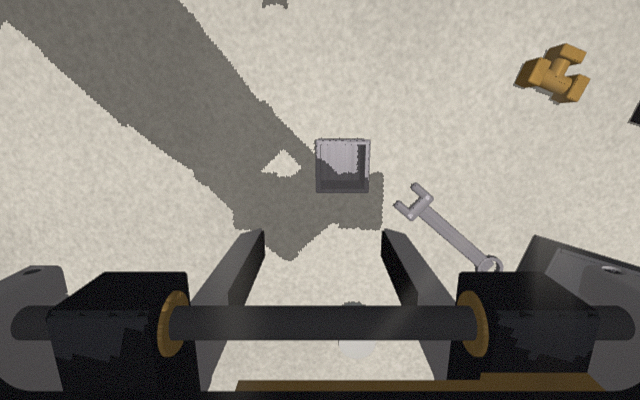

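```bash
python3 - <<'E'
from h import *
cmd([.5207,-.2235,.032],Rt(17.2,0))
E
```

```text
shift mm [ 26.7  19.6 148.7] rotvec deg [-0.2 -0.  -0. ] |rot| 0.2
```

Request:
apply_moves(
  commands=[
    [[15, 10, 20], [0, 0, 0], 70],
    [[26.5, 19.5, 50], [0, 0, 0], 70],
    [[26.5, 19.5, 75], [0, 0, 0], 70],
    [[26.5, 19.5, 110], [0, 0, 0], 70],
    [[26.5, 19.5, 135], [0, 0, 0], 70],
    [[26.5, 19.5, 148], [0, 0, 0], 70],
    [[26.5, 19.5, 148.5], [0, 0, 0], 60],
    [[26.5, 19.5, 148.5], [0, 0, 0], 40],
    [[26.5, 19.5, 148.5], [0, 0, 0], 40],
    [[26.5, 19.5, 148.5], [0, 0, 0], 40],
  ],
  squeeze=20,
)

```text
time_s: 17.0
tool_pos: [0.5218, -0.2233, 0.0143]
eef_rot: [-0.0, 0.593, 0.805, -0.001]
ft_force: [-1.2, 2.1, 7.5]
opening: 0.0498
```

```bash
python3 - <<'E'
from h import *
a=np.radians(103); x=np.array([np.cos(a),np.sin(a),0]); D=np.array([.568,.0355,0])
print(arm.observe()["opening"])
cmd(D-.12*x+[0,0,.052],Rt(13,0)); cmd(D-.12*x+[0,0,.036],Rt(13,0))
E
```

```text
0.049769536139084185
shift mm [113.7 112.  -19.1] rotvec deg [-0.1  0.1  4.3] |rot| 4.3
shift mm [113.7 112.   -3.1] rotvec deg [-0.1  0.1  4.3] |rot| 4.3
```

Request:
apply_moves(
  commands=[
    [[0, 0, -10], [0, 0, 0], 40],
    [[0, 0, -20], [0, 0, 0], 40],
    [[30, 25, -20], [0, 0, 2], 40],
    [[60, 55, -20], [0, 0, 4.3], 40],
    [[90, 90, -20], [0, 0, 4.3], 40],
    [[110, 108, -20], [0, 0, 4.3], 40],
    [[113.5, 112, -10], [0, 0, 4.3], 40],
    [[113.5, 112, -4], [0, 0, 4.3], 40],
    [[113.5, 112, -4], [0, 0, 4.3], 40],
  ],
)

```text
time_s: 17.9
tool_pos: [0.5932, -0.0821, 0.0152]
eef_rot: [-0.002, 0.623, 0.782, -0.002]
ft_force: [-0.8, -0.6, -2.1]
opening: 0.0501
```

```bash
python3 - <<'E'
from h import *
c,p,d=shot("wrist","w10")
a=np.radians(103); x=np.array([np.cos(a),np.sin(a),0]); D=np.array([.568,.0355,0])
print(arm.observe())
cmd(D+[0,0,.036],Rt(13,0)); 
E
```

```text
{'time_s': 17.95, 'joints': array([-0.19822142,  0.59219058,  1.5190373 , -0.00200081,  1.03508091,
       -0.42214297]), 'joint_vel': array([-0.00407015, -0.00983139, -0.01110079,  0.00168851,  0.00216964,
        0.00339867]), 'effort': array([ 8.78428146e-01, -6.40408659e+01, -3.03417921e+01,  6.62387582e-02,
       -3.29443999e-02, -2.54154060e-03]), 'tool_pos': array([ 0.593482 , -0.0823877,  0.0158232]), 'eef_rot': array([-0.00170373,  0.62327381,  0.78199966, -0.00184274]), 'ft_force': array([-0.32392259,  0.07048889, -1.14429283]), 'torque': array([-0.06125619, -0.09668196, -0.01626658]), 'opening': 0.04974559861806863}
shift mm [120.6   1.4  -1.1] rotvec deg [-0.3 -0.  -0.1] |rot| 0.3
```

View pics/w10.png

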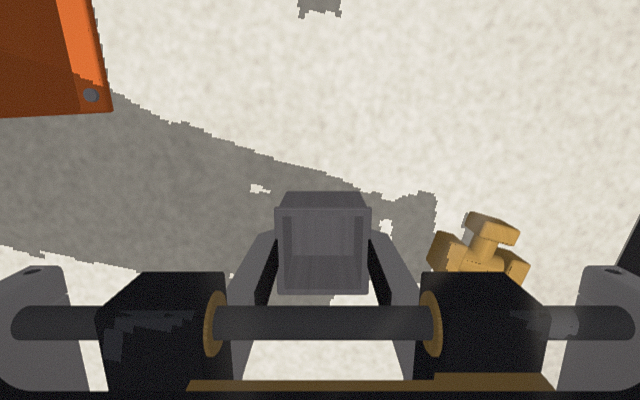

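Request:
apply_moves(
  commands=[
    [[30, 0.5, 0], [0, 0, 0], 40],
    [[60, 1, 0], [0, 0, 0], 40],
    [[85, 1.4, 0], [0, 0, 0], 40],
    [[105, 1.4, 0], [0, 0, 0], 40],
    [[115, 1.4, 0], [0, 0, 0], 40],
    [[120.5, 1.4, 0], [0, 0, 0], 40],
    [[120.5, 1.4, 1], [0, 0, 0], 40],
    [[120.5, 1.4, 1.5], [0, 0, 0], 40],
    [[120.5, 1.4, 1.5], [0, 0, 0], 40],
  ],
)

```text
time_s: 18.85
tool_pos: [0.5686, 0.0356, 0.0145]
eef_rot: [-0.001, 0.623, 0.782, -0.002]
ft_force: [-0.1, -0.1, -2.2]
opening: 0.0496
```

```bash
python3 - <<'E'
from h import *
c,p,d=shot("wrist","w11")
D=np.array([.568,.0355,0])
print(tcp()[0],arm.observe()["ft_force"])
cmd(D+[0,0,.033],Rt(13,0)); 
_,p,_=shot("side"); cv2.imwrite("pics/s11.png",cv2.resize(p[150:320,200:420],None,fx=3.5,fy=3.5))
E
```

```text
[0.5686224  0.03573762 0.01457188] [ 0.20900484  0.30945082 -0.84098071]
shift mm [-0.1 -0.7  0.6] rotvec deg [-0.2  0.  -0.1] |rot| 0.2
```

View pics/w11.png

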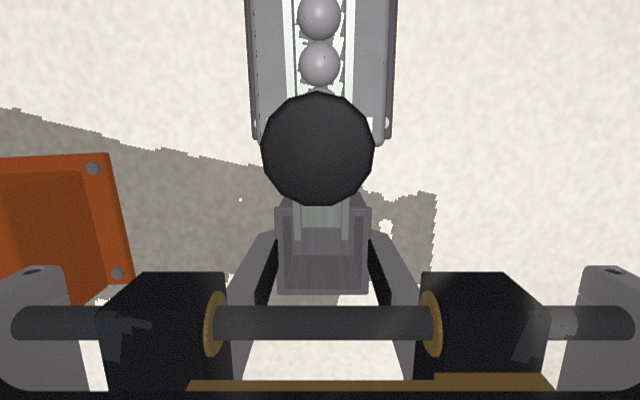

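View pics/s11.png

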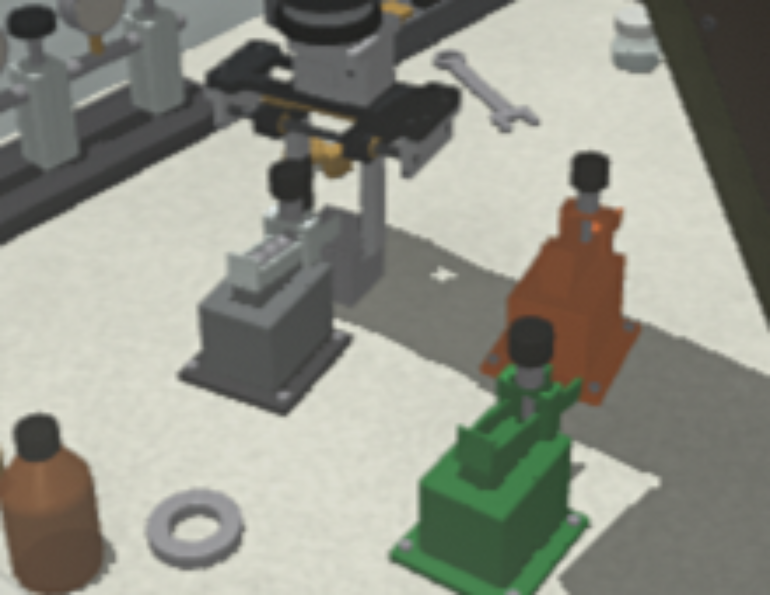

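Request:
apply_moves(
  commands=[
    [[0, -0.5, 0.5], [0, 0, 0], 40],
    [[0, -0.5, 0.8], [0, 0, 0], 40],
    [[0, -0.5, 0.8], [0, 0, 0], 66],
    [[0, -0.5, 0.8], [0, 0, 0], 66],
    [[0, -0.5, 0.8], [0, 0, 0], 66],
    [[0, -0.5, 0.8], [0, 0, 0], 66],
    [[0, -0.5, 0.8], [0, 0, 0], 66],
  ],
)

```text
time_s: 19.65
tool_pos: [0.568, 0.0364, 0.0138]
eef_rot: [-0.001, 0.623, 0.782, -0.002]
ft_force: [0.4, -0.2, 0.3]
opening: 0.066
```

Request:
apply_moves(
  commands=[
    [[-6, -0.5, -5], [0, 0, 0], 66],
    [[-12, -0.5, -20], [0, 0, 0], 66],
    [[-16, -0.5, -45], [0, 0, 0], 66],
    [[-20, -0.5, -75], [0, 0, 0], 66],
    [[-20, -0.5, -110], [0, 0, 0], 66],
    [[-20, -0.5, -150], [0, 0, 0], 66],
    [[-20, -0.5, -170], [0, 0, 0], 66],
    [[-20, -0.5, -170], [0, 0, 0], 66],
  ],
)

```text
time_s: 20.45
tool_pos: [0.5739, 0.0165, 0.1875]
eef_rot: [0.001, 0.623, 0.782, 0.0]
ft_force: [0.7, -0.2, -0.2]
opening: 0.066
```

```bash
python3 - <<'E'
from h import *
c,p,d=shot("wrist","w12")
P=cloud(c,d);Q=P[100:300,260:400];k=(Q[...,2]>.045)&(Q[...,2]<.055)
print(Q[k].mean(0),cv2.minAreaRect((Q[k][:,:2]*1000).astype(np.float32)))
k=(Q[...,2]>.13)&(Q[...,2]<.15);Q=P[0:300,260:400];k=(Q[...,2]>.13)&(Q[...,2]<.15);print("knob",Q[k].mean(0),cv2.minAreaRect((Q[k][:,:2]*1000).astype(np.float32)))
cmd([.5538,.0992,.19],Rt(13,0))
E
```

```text
[0.57008116 0.03379848 0.05041236] ((565.1715698242188, 52.544708251953125), (53.43719482421875, 85.54425048828125), 13.331280708312988)
knob [0.55391274 0.09944726 0.14092862] ((553.6871337890625, 99.62987518310547), (27.041364669799805, 26.511962890625), 12.98843002319336)
shift mm [84.9 -0.3 14. ] rotvec deg [-0.1  0.  -0.1] |rot| 0.1
```

View pics/w12.png

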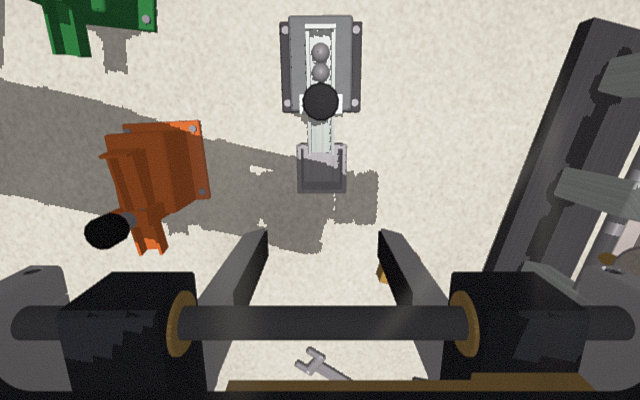

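```bash
python3 - <<'E'
from h import *
c=imaging.get_calibration("wrist")
a=np.radians(103); x=np.array([np.cos(a),np.sin(a),0])
print(ray(c,322,192,.05)+.025*x)
cmd([.5538,.0994,.131],Rt(13,0))
E
```

```text
[0.56849373 0.03655446 0.05      ]
shift mm [85.1 -0.1 73. ] rotvec deg [-0.1  0.  -0.1] |rot| 0.1
```

Request:
apply_moves(
  commands=[
    [[20, 0, 0], [0, 0, 0], 54],
    [[45, 0, 0], [0, 0, 0], 54],
    [[70, 0, 0], [0, 0, 0], 54],
    [[85, 0, 5], [0, 0, 0], 54],
    [[85, 0, 15], [0, 0, 0], 54],
    [[85, 0, 15], [0, 0, 0], 54],
  ],
)

```text
time_s: 21.1
tool_pos: [0.5528, 0.0991, 0.1665]
eef_rot: [-0.002, 0.623, 0.782, -0.003]
ft_force: [-0.7, -0.3, -0.5]
opening: 0.054
```

```bash
python3 - <<'E'
from h import *
c,p,d=shot("wrist","w13")
cmd([.5538,.0994,.131],Rt(13,0))
E
```

```text
shift mm [ 0.4  1.  55.5] rotvec deg [-0.4 -0.  -0.1] |rot| 0.4
```

View pics/w13.png

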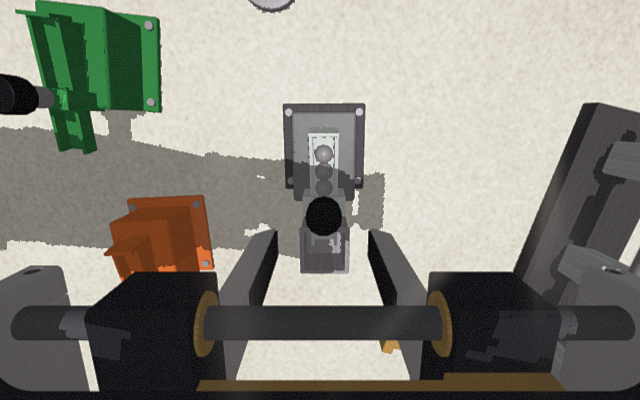

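Request:
apply_moves(
  commands=[
    [[0, 0.5, 20], [0, 0, 0], 54],
    [[0.4, 0.8, 40], [0, 0, 0], 54],
    [[0.4, 0.8, 50], [0, 0, 0], 54],
    [[0.4, 0.8, 55], [0, 0, 0], 54],
    [[0.4, 0.8, 55], [0, 0, 0], 40],
    [[0.4, 0.8, 55], [0, 0, 0], 10],
    [[0.4, 0.8, 55], [0, 0, 0], 10],
    [[0.4, 0.8, 55], [0, 0, 0], 10],
    [[0.4, 0.8, 55], [0, 0, 0], 10],
  ],
  squeeze=50,
)

```text
time_s: 22.05
tool_pos: [0.5531, 0.1, 0.1144]
eef_rot: [-0.002, 0.623, 0.782, -0.002]
ft_force: [-10.1, -2.5, 6.7]
opening: 0.0256
```

Request:
apply_moves(
  commands=[
    [[0, 0, -2], [0, 0, 0], 10],
    [[0, 0, -6], [0, 0, 0], 10],
    [[0, 0, -10], [0, 0, 0], 10],
    [[0, 0, -14], [0, 0, 0], 10],
    [[0, 0, -18], [0, 0, 0], 10],
    [[0, 0, -22], [0, 0, 0], 10],
    [[0, 0, -25], [0, 0, 0], 10],
    [[0, 0, -27], [0, 0, 0], 10],
    [[0, 0, -27.5], [0, 0, 0], 10],
    [[0, 0, -27.5], [0, 0, 0], 10],
  ],
)

```text
time_s: 23.05
tool_pos: [0.553, 0.0999, 0.1404]
eef_rot: [-0.002, 0.623, 0.782, -0.003]
ft_force: [-5.5, -2.7, -10.5]
opening: 0.0251
```

Request:
apply_moves(
  commands=[
    [[0, 0, 0], [0, 0, 0], 10],
    [[0, 0, 0], [0, 0, 0], 10],
    [[0, 0, 0], [0, 0, 0], 10],
    [[0, 0, 0], [0, 0, 0], 10],
    [[0, 0, 0], [0, 0, 0], 10],
    [[0, 0, 0], [0, 0, 0], 10],
    [[0, 0, 0], [0, 0, 0], 10],
    [[0, 0, 0], [0, 0, 0], 10],
    [[0, 0, 0], [0, 0, 0], 10],
    [[0, 0, 0], [0, 0, 0], 10],
  ],
)

```text
time_s: 24.05
tool_pos: [0.553, 0.1, 0.1403]
eef_rot: [-0.002, 0.623, 0.782, -0.003]
ft_force: [-5.5, -2.7, -9.9]
opening: 0.0255
```

```bash
python3 - <<'E'
from h import *
c,p,d=shot("wrist","w14")
_,p,_=shot("side"); cv2.imwrite("pics/s14.png",cv2.resize(p[150:320,200:420],None,fx=3.5,fy=3.5))
_,p,_=shot("top"); cv2.imwrite("pics/t14.png",cv2.resize(p[120:260,220:420],None,fx=4,fy=4))
E
```

```text
(no output)
```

View pics/w14.png

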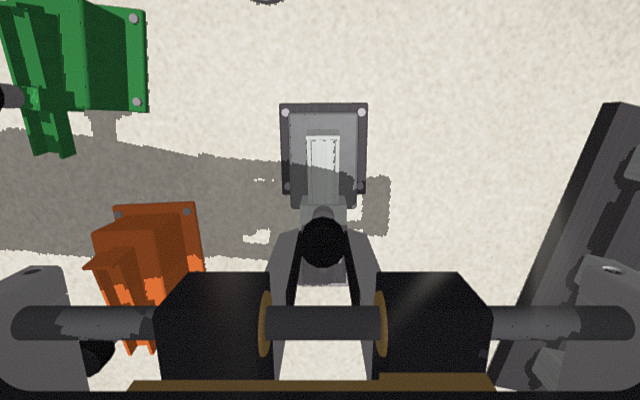

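View pics/s14.png

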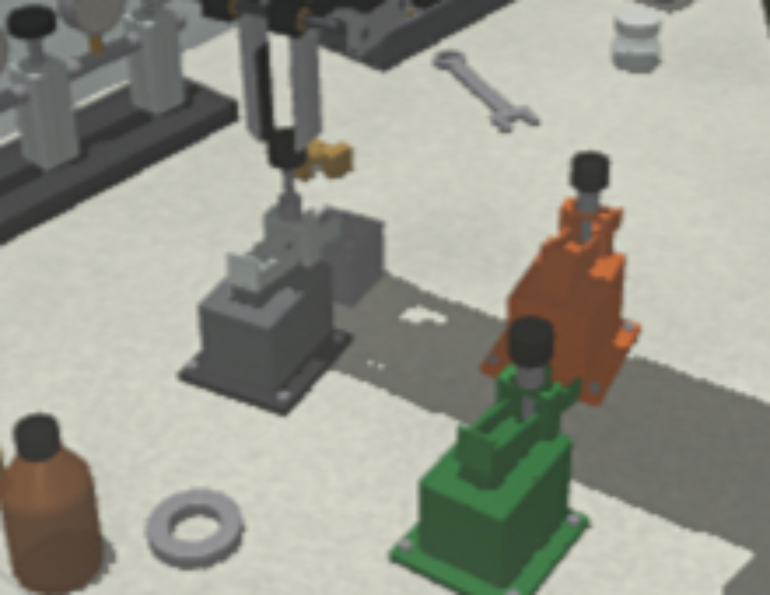

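View pics/t14.png

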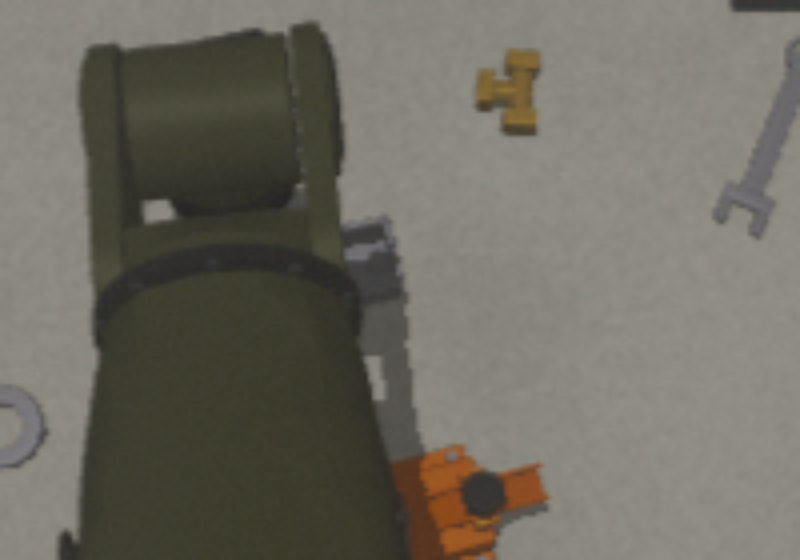

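```bash
python3 - <<'E'
from h import *
p=np.load("pics/w14.npz")["p"]; cv2.imwrite("pics/c14.png",cv2.resize(p[120:300,260:390],None,fx=4.4,fy=3.3*1,interpolation=cv2.INTER_CUBIC))
E
```

```text
(no output)
```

View pics/c14.png

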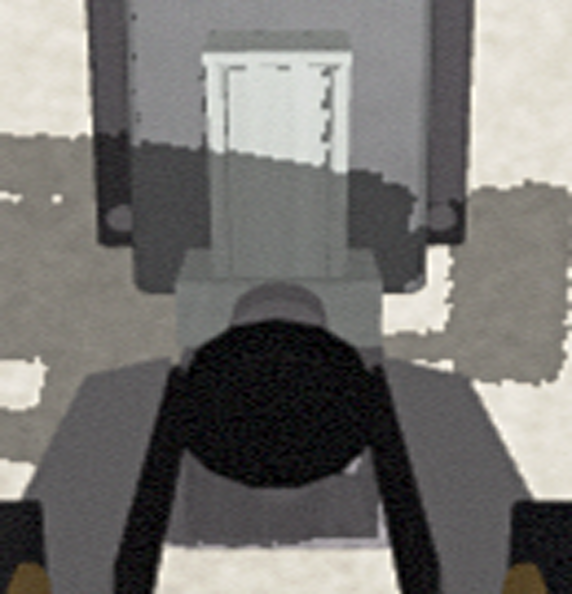

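```bash
python3 - <<'E'
from h import *
c,p,d=shot("wrist","w15"); P=cloud(c,d)
print("knob top",np.median(P[225:255,310:335,2]))
c,p,d=shot("top","t15"); P=cloud(c,d); Q=P[170:200,300:325]; 
for v in range(172,198,2): print(v,[f"{P[v,u,2]*1000:.0f}" for u in range(304,324,2)])
c,p,d=shot("side","s15"); P=cloud(c,d)
cv2.imwrite("pics/c15.png",cv2.resize(p[185:250,260:320],None,fx=9,fy=9,interpolation=cv2.INTER_CUBIC))
E
```

```text
knob top 0.16671230184774125
172 ['495', '2', '3', '1', '3', '0', '2', '-2', '3', '3']
174 ['497', '-2', '1', '-1', '50', '50', '48', '2', '6', '-1']
176 ['498', '50', '51', '49', '46', '41', '46', '1', '-2', '-4']
178 ['497', '38', '33', '25', '18', '16', '49', '5', '2', '-1']
180 ['499', '14', '5', '4', '7', '5', '38', '-3', '-3', '2']
182 ['497', '6', '10', '0', '5', '29', '20', '48', '-1', '1']
184 ['496', '4', '3', '7', '35', '34', '31', '52', '-7', '-0']
186 ['496', '14', '1', '4', '30', '34', '33', '49', '2', '-3']
188 ['500', '492', '3', '6', '12', '12', '-0', '40', '-2', '0']
190 ['501', '492', '4', '3', '2', '6', '2', '50', '51', '1']
192 ['493', '494', '483', '48', '47', '53', '49', '33', '1', '5']
194 ['492', '491', '486', '33', '23', '20', '15', '3', '-2', '-1']
196 ['500', '485', '481', '4', '2', '-3', '-1', '-3', '2', '-2']
```

View pics/c15.png

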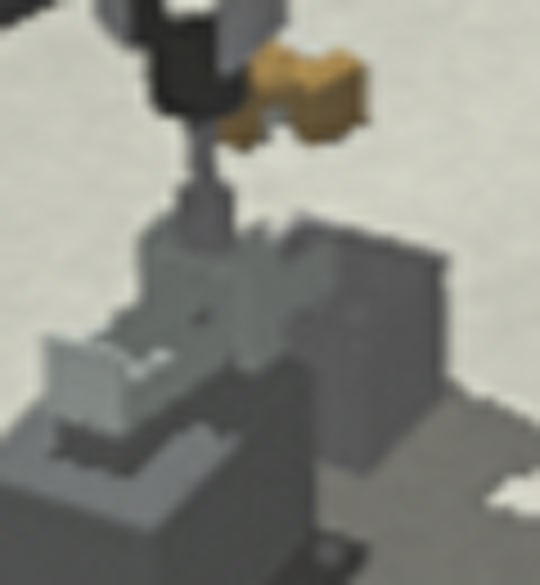

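```bash
python3 - <<'E'
from cell import arm
print(arm.observe()["ft_force"]); print(arm.close_job())
E
```

```text
[ -4.39973027  -2.15175461 -10.19195763]
the job is handed in; nothing more can be done
None
```

I handed the job in at about 24 s of the 72 s, with the plunger still held up and the cup standing mouth-up under the chute. No verdict was reported.

I turned the cup over in two 90° re-grasps, carried it to the grey dispenser and stood it there. Then I let go and pulled the knob up with a 50 N grip.

**Last checks**
- **Plunger:** the knob top measured 166.7 mm, so the plunger is about 26.7 mm up. The pull was about 10 N, which matches the spring.
- **Cup:** its centre measured within about 1.5 mm of my estimate of the drop spot. It looked upright in the top and side views after the pull, with the rim near 50 mm.
- **Balls:** the part of the chute I could see was empty. The top camera's depth shows something about 34 mm high inside the cup, which fits one ball stacked on the other two. The arm hid the rest of the cup's inside, so I did not see all three balls separately.
- **Bystanders:** the tee, wrench, jar, bottle and flange looked unmoved in the final views. I did not measure them or look for the weight.

One reading disagreed: the finger opening on the knob was 25.5 mm, against the stated 28 mm diameter. The grip did not slip.

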